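# Dispense chocolate into the milk pan, holding the dispenser lever at its third click

## Robot

A 7-joint arm with a two-finger parallel gripper is mounted at the origin on the work surface. World frame = base frame: x ahead of the robot, y to its left, z up, the work surface at z = 0. Lengths are in m, angles in rad, forces in N, time in s.
With the tool pointing down it reaches from about 0.425 to 0.925 m from the base axis. Payload 6.8 kg.
Tool frame: the origin (TCP) lies at the very end of the fingers, on their centre line; the grasp point (between the pads) lies bot.grip_point_offset behind it (bot.grip_point_offset is the distance from the TCP to the grasp point, in m); z points along the fingers, y is the line along which they close (so a half turn about z gives the same grasp; the last joint's range is limited). The gripper opens to 85 mm and grips with 20 to 120 N. Pads are 22 mm wide; open, the fingers measure 114 mm over their backs; the gripper's body (76 mm by 85 mm) begins 54 mm behind the grasp point. The pads swing forward as they close: fully open they stand 13 mm farther back than shut.
Start: joints at [1.217, 0.477, 0.022, 1.555, -0.011, 1.109, -0.083], TCP at [0.164, -0.655, 0.231] pointing down, gripper open.
Joint ranges: [-2.96, 2.96], [-0.34, 2.1], [-1.41, 1.46], [0.24, 2.44], [-1.37, 4.51], [0.17, 1.92], [-2.96, 2.96]. Speed limits (rad/s): [2.39, 2.39, 3.14, 3.14, 3.14, 3.14, 3.14].

## Interface

Orientations are given as a unit quaternion [w, x, y, z].
In Python, from station import bot, imaging gives the robot as it stands. The module is installed in compiled form; this text tells all that it offers.
- The arm moves only by the tool carry_out, never from a script. Its argument "targets" is one flat list of numbers, 5 for each row, row after row: the closure in counts, from 0 (fully open) to 255 (shut), then the shift along the world's x, y, z in mm, then the turn about the world's z in degrees. A call has 1 to 20 rows; each row shifts and turns the commanded pose from where the row before left it; what a row does not reach is not made up. A row lasts 1/10 s, in which the tool goes at most 50 mm and 8.59 degrees, less where a joint would pass 70% of its speed; a pose out of reach is approached as far as the arm can. A call is refused whole if a number of a shift passes 50 or a number of a turn 8.59, either way. A call with a gripper value outside its range is refused whole. The fingers move at their own pace and stop on an object; "newtons" is the grip in N (left out, the last holds). Time passes only in rows, so rows that do not move let the fingers close. It gives the time, the measured TCP pose, the force, the opening and the grip force at its end, in the units of the state.
- bot.get_obs(): the state, without advancing time (a new reading comes with each control period).
- imaging.read_camera(name): name is "scene" or "top" or "wrist"; returns a dict with "frame" (384x512x3 uint8, red, green, blue), "fov_y" (degrees; the focal length in pixels is half the picture's height over the tangent of half this angle, whatever the lens; pixels are square), "cx", "cy" (the principal point, pixels), "pose" (4x4, takes a point from camera to world coordinates); the wrist camera has in their place "tool_from_camera" (4x4, takes a point from camera to tool coordinates, whose origin is the TCP and whose axes are the flange's). Camera axes: x right, y up, looking along -z (the intrinsics and any distortion apply to the point x, -y, -z); pixel columns grow to the right and rows downward; lengths in m; the calibration is good to about 2 mm. The wrist camera is an equidistant fisheye: a pixel r from the principal point sees the ray r / f radians off the axis. A picture is of the moment at which its call begins: read the wrist's pose just before it. There is no depth.
- bot.hand_in(): hands the job in; it is judged then, once.
The state is a dict: "t": time; "q": joint angles; "joint_vel": joint speeds; "joint_torque": joint torques, N m; "eef_pos": TCP position; "tool_rot": TCP orientation; "contact_force": force on the tool from outside, world axes, zero at the start; "torque": the same for the moment, N m; "gripper_width": opening from 0.0 (shut) to 1.0 (fully open); "grasp_force": force on a finger pad.
Only numpy, scipy, OpenCV 4.12 (cv2) and the standard library are available. Lean on these libraries where they do the work, as an engineer would, in place of code of your own. Each camera call takes 0.05 s, during which the arm holds its last target. There are 200 camera calls.

## Task

For hot chocolate, stand the milk pan on the worktop under the dispenser's spout; then press the dispenser's spring lever down past its first two clicks to the third, no further, so that the gate lets all three chocolate chunks slide into the pan. The lever springs back if released: finish still holding it pressed at the third click, with the pan standing under the spout and all three chunks in it. Leave the mug, kettle and jar alone.

Things in the scene. Friction and masses are not known exactly. Their poses are not given: they have to be found in the camera images.
- dispenser: Steel chocolate dispenser, fixed. Origin on the worktop; its front looks along its own -x (towards the robot). Foot plate: x -30 to 80, y -55 to 145 mm, 12 high. Chute over y = 0 on a 50 mm square post (x 5 to 55, 160 high). To its left (+y) the lever housing: x -20 to 25, y 65 to 135, 200 high. Only the chute overhangs the place for the pan.
- spout_lip (a point): Middle of the chute floor's lower edge: x -85, y 0, 105 mm above the worktop. The open aluminium chute (41 mm wide inside, walls 25 high, 35 degrees) rises from it along the dispenser's +x, to 225 mm high. A steel gate in a dark frame (58 wide, bar up to 168 mm high), 35 mm up the slope, holds the chunks back.
- catch_spot (a point): Point on the worktop 35 mm out in front of the lip (x -120, y 0 of the dispenser): where the middle of the pan is best placed. Chunks fly 10 to 65 mm out from the lip as they drop.
- lever (a joint): Downward press of the lever, m: 0 at rest, clicks at 0.012, 0.024, 0.036, bottom stop 0.050. Spring: about 3 N at rest to 6 N at the bottom; the clicks add +-2 N, so pressing takes up to 8 N. Always springs back when released. The gate rises 0.6 of it: chunks pass from about 0.028. Black bars on the housing front, 12 mm apart, mark the tab's middle height at rest and at each click.
- lever_tab: Black tab of the lever, to be pressed down on its flat top: 50 mm (x) by 42 mm (y) by 12 mm thick, sticking out of the housing's front, with free space above and in front. Origin: centre of its underside, 178 mm above the worktop at rest (top at 190 mm), at x -46, y 100 of the dispenser. Its axes are parallel to the dispenser's.
- milk_pan: Small steel milk pan, loose, 0.26 kg: 130 mm across the rim, 60 mm high, 3 mm wall, floor 4 mm thick. Origin: centre of its underside. A black straight bar handle runs along its own -x, from x -63 to -188 mm, 18 mm wide (y), 14 mm thick, its middle 48 mm above the underside.
- pan_grip (a point): Point in the middle of the pan's handle: x -125 mm, z 48 mm of the pan.
- chunk0_mid (a point): Centre of a chocolate chunk: loose dark brown disc, 34 mm across, 16 mm thick, 18 g, first at the gate.
- chunk1_mid (a point): Centre of a chocolate chunk: loose dark brown disc, 34 mm across, 16 mm thick, 18 g, second in the queue.
- chunk2_mid (a point): Centre of a chocolate chunk: loose dark brown disc, 34 mm across, 16 mm thick, 18 g, last in the queue.
- mug: White mug, 80 mm across, 90 mm high, with a handle along its own +y. Origin: centre of its underside. Leave it alone. It stands on one side of the dispenser, the pan on the other; which side is which varies.
- kettle: Steel kettle, about 144 mm across, 212 mm high, black handle along its own -x reaching 120 mm out. Origin: centre of its underside. Leave it alone.
- jar: Glass jar with steel lid, 70 mm across, 110 mm high. Origin: centre of its underside. Leave it alone.

How it is judged:
On the way, in this order (a step that is already met when the one before it is completed fails the run):
1. the pan stands on the worktop under the spout, the lever still up (height (world z) of milk_pan below 0.008 m and angle between milk_pan's own z axis and vertical below 0.12 rad and horizontal distance between milk_pan and catch_spot below 0.045 m and value of joint lever below 0.006 m), for 0.2 s.
2. the lever is pressed to its third click (value of joint lever between 0.031 and 0.042 m and contact force between the fingers and lever_tab above 1 N), for 0.3 s.
At the end, for the whole second after the job is handed in: The lever is held by the fingers at its third click (0.031 to 0.042 m, pushed with more than 1 N); all three chunks lie in the milk pan, which stands upright on the worktop under the spout (middle within 55 mm of the catch spot) (all of step 2 and height (world z) of milk_pan below 0.008 m and angle between milk_pan's own z axis and vertical below 0.12 rad and horizontal distance between each of chunk0_mid, chunk1_mid, chunk2_mid and milk_pan below 0.062 m and z of chunk0_mid in the frame of milk_pan between 0 and 0.055 m and z of chunk1_mid in the frame of milk_pan between 0 and 0.055 m and z of chunk2_mid in the frame of milk_pan between 0 and 0.055 m and horizontal distance between milk_pan and catch_spot below 0.055 m); the arm keeps its last pose, push and grip.
It fails at once if the lever is pushed beyond its third click, on towards the bottom stop (value of joint lever above 0.045 m).
It fails at once if the mug is knocked over or shoved (over 30 mm) (distance of mug from where it was at the start of the episode above 0.03 m or angle between mug's own z axis and vertical above 0.4 rad).
It fails at once if the kettle is knocked over or shoved (over 30 mm) (distance of kettle from where it was at the start of the episode above 0.03 m or angle between kettle's own z axis and vertical above 0.4 rad).
It fails at once if the glass jar is knocked over or shoved (over 30 mm) (distance of jar from where it was at the start of the episode above 0.03 m or angle between jar's own z axis and vertical above 0.4 rad).
It also fails if it takes over 64 s, if anything falls off the work surface, if the arm or the gripper's body presses on something with over 40 N, if the wrist force passes 120 N, or if a joint passes its speed limit or range.

## Working session

There is one attempt and no reset: what is moved stays moved. The work goes in short steps, Python scripts to look and compute and a tool call to move; the robot and the scene stay as the last step left them, time stands still between calls to the robot, and variables do not carry over. Pictures are saved under pics/ and viewed, at most 10 in all, crops included, and the job is handed in when it is done.

Besides the shell and the picture viewer there is one more tool, called after ">>>" as name(argument=value, ...), one argument or row to a line, values as JSON. carry_out: Moves the arm, as the interface text tells. Its arguments: {"type":"object","properties":{"targets":{"type":"array","items":{"type":"number"}},"newtons":{"type":"number"}},"required":["targets"]}

```bash
mkdir -p pics
cat > h.py <<'E'
import numpy as np, cv2
from station import bot, imaging
def load(n):
    import pickle; return pickle.load(open(n+'.pkl','rb'))
def snap(n,tag):
    import pickle
    c=imaging.read_camera(n); pickle.dump(c,open(tag+'.pkl','wb')); cv2.imwrite(f'pics/{tag}.png',c['frame'][:,:,::-1]); return c
def F(c): return 192/np.tan(np.radians(c['fov_y'])/2)
def ray(c,u,v):
    f=F(c); d=c['pose'][:3,:3]@np.array([(u-c['cx'])/f,-(v-c['cy'])/f,-1]); return c['pose'][:3,3],d
def atz(c,u,v,z):
    o,d=ray(c,u,v); return o+d*(z-o[2])/d[2]
def proj(c,P):
    p=(np.asarray(P)-c['pose'][:3,3])@c['pose'][:3,:3]; f=F(c); return np.stack([c['cx']+f*p[...,0]/-p[...,2],c['cy']-f*p[...,1]/-p[...,2]],-1)
E
python3 - <<'E'
from h import *
for n in('scene','top'):
    c=snap(n,n+'0'); print({k:v for k,v in c.items() if k!='frame'})
a=np.vstack([cv2.imread('pics/scene0.png'),cv2.imread('pics/top0.png')])
print(bot.get_obs(),bot.grip_point_offset)
for n in('scene','top'): cv2.imwrite(f'pics/{n}0b.png',cv2.resize(cv2.imread(f'pics/{n}0.png'),(800,600),interpolation=cv2.INTER_CUBIC))
E
```

```text
{'fov_y': 49.515508284450995, 'cx': 262.01347176836947, 'cy': 195.22755618132615, 'pose': array([[ 0.12279928, -0.53777266,  0.83409886,  1.44091296],
       [ 0.99228055,  0.08119124, -0.09374058, -0.12541128],
       [-0.0173104 ,  0.83917135,  0.54359157,  0.72468543],
       [ 0.        ,  0.        ,  0.        ,  1.        ]])}
{'fov_y': 47.45618336032674, 'cx': 265.21443931115306, 'cy': 190.39025892724837, 'pose': array([[-2.34797994e-02,  9.90024511e-01, -1.38925040e-01,
         4.08674297e-01],
       [-9.99718803e-01, -2.37131725e-02, -2.46542082e-05,
        -4.35978639e-02],
       [-3.31876172e-03,  1.38885396e-01,  9.90302899e-01,
         1.14390589e+00],
       [ 0.00000000e+00,  0.00000000e+00,  0.00000000e+00,
         1.00000000e+00]])}
{'t': 0.1, 'q': array([ 1.2169187 ,  0.47774287,  0.02238766,  1.55640579, -0.01151227,
        1.10931272, -0.08309566]), 'joint_vel': array([ 0.0002793 ,  0.00039242,  0.00113272, -0.0021965 , -0.00168181,
        0.00024334, -0.00019816]), 'joint_torque': array([ 3.97396638e-03, -5.97766256e+01,  1.61397882e+00, -2.81955957e+01,
        1.28881339e-02,  5.04156982e-03, -2.61226347e-05]), 'eef_pos': array([ 0.16405871, -0.65417344,  0.23038431]), 'tool_rot': array([-8.52233130e-04,  9.92459619e-01,  1.22568954e-01, -1.74798986e-04]), 'contact_force': array([-0.00876596,  0.45933488,  0.03745291]), 'torque': array([-0.04834183,  0.01395535, -0.03355236]), 'grasp_force': 0.0, 'gripper_width': 0.9986365415941751} 0.0187
```

View pics/scene0b.png

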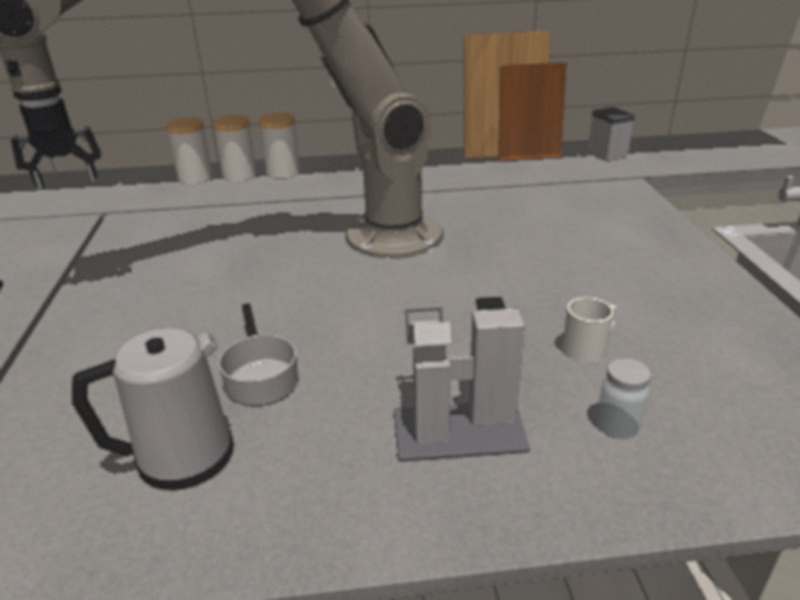

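View pics/top0b.png

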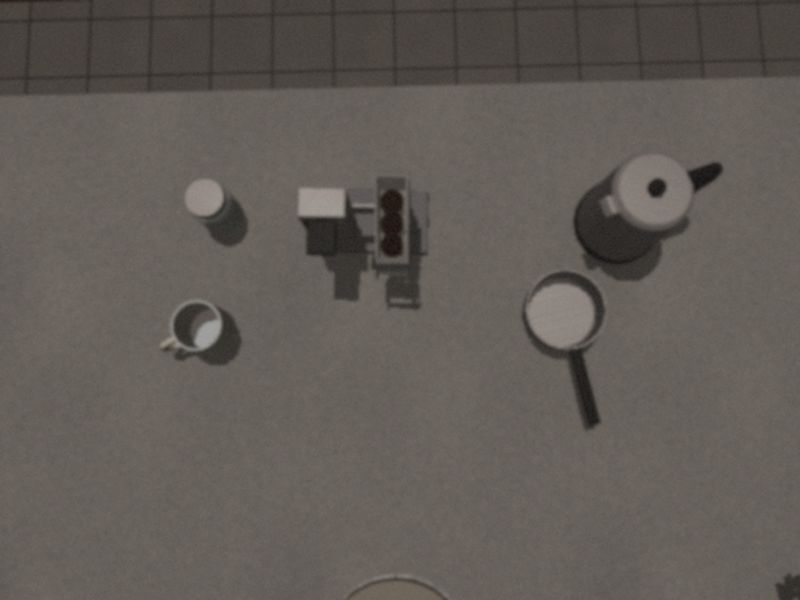

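The scene shows the pan at top-view (565,312) with handle end (592,422), the dispenser housing near (322,202), chute at (392,225), tab at (320,237). The mug and jar are on the left and the kettle is behind the pan. I'll enlarge.

Run:
```python
from h import *
t=cv2.imread('pics/top0.png')
a=cv2.resize(t[105:205,185:285],(400,400),interpolation=cv2.INTER_CUBIC)
b=cv2.resize(t[165:280,325:400],None,fx=4,fy=4,interpolation=cv2.INTER_CUBIC)
s=cv2.imread('pics/scene0.png')
o=np.zeros((600,800,3),np.uint8); o[:400,:400]=a; o[:460,410:710]=b
cv2.imwrite('pics/c1.png',cv2.convertScaleAbs(o,alpha=1.6))
cv2.imwrite('pics/c2.png',cv2.convertScaleAbs(cv2.resize(s[185:300,245:345],None,fx=5,fy=5,interpolation=cv2.INTER_CUBIC),alpha=1.3))
```

```text
(no output)
```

View pics/c1.png

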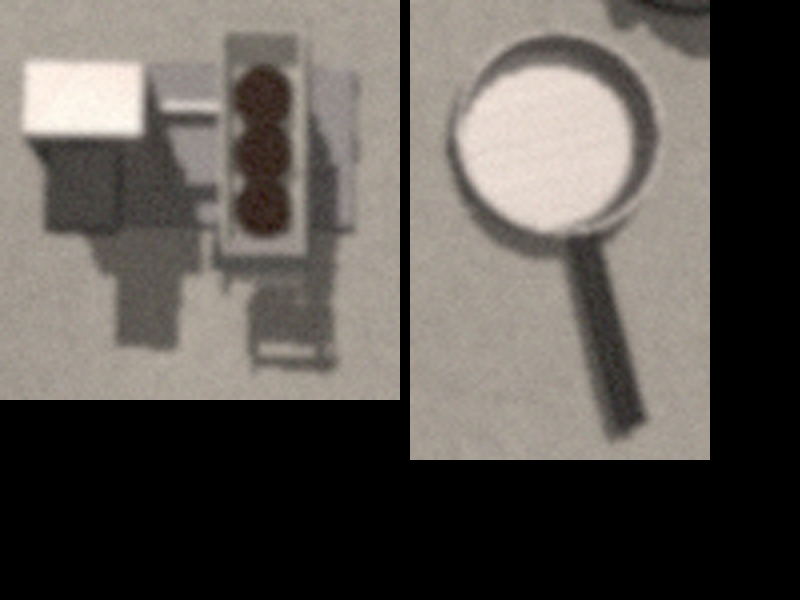

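View pics/c2.png

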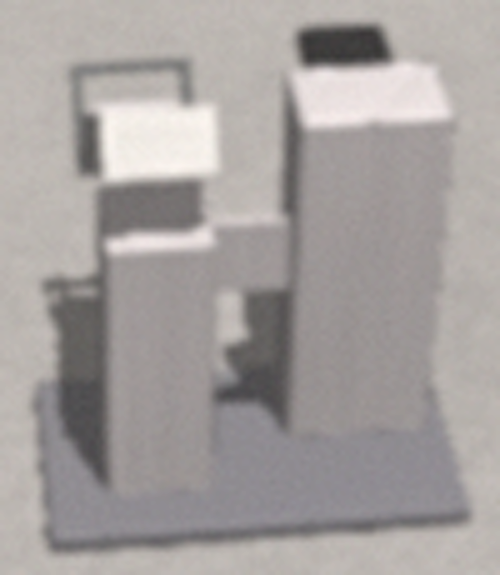

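The crops show the housing-top, foot and post corners clearly. In c1, the pan rim spans 447–660 × 34–240 and the handle end is at (628,430). I'll fit the poses now.

Run:
```python
from h import *
from scipy.optimize import least_squares
T,S=load('top0'),load('scene0')
t=[(24,61,25,135,200),(144,63,25,65,200),(143,136,-20,65,200),(23,136,-20,135,200),(357,72,80,-55,12),(353,232,-30,-55,12),(44,232,-71,121,190),(122,232,-71,79,190)]
s=[(468,513,80,145,12),(52,540,80,-55,12),(40,385,-30,-55,12),(453,119,25,135,200),(303,125,25,65,200),(290,72,-20,65,200),(437,66,-20,135,200),(107,248,55,-25,160),(214,238,55,25,160)]
t=np.array(t,float);s=np.array(s,float)
tu=t[:,:2]/4+[185-.4,105-.4]; su=s[:,:2]/5+[245-.4,185-.4]
def tf(p,L):
    c,n=np.cos(p[2]),np.sin(p[2]); L=L/1000
    return np.stack([p[0]+c*L[:,0]-n*L[:,1],p[1]+n*L[:,0]+c*L[:,1],L[:,2]],1)
for tops in((1,1),(1,0),(0,1)):
    r=lambda p:np.r_[tops[0]*(proj(T,tf(p,t[:,2:]))-tu).ravel(),tops[1]*(proj(S,tf(p,s[:,2:]))-su).ravel()]
    o=least_squares(r,[.65,-.05,0],loss='soft_l1'); print(o.x.round(4),abs(o.fun).round(1))
    if tops==(1,1): p=o.x
print('lip,catch,tabtop',tf(p,np.array([[-85,0,105],[-120,0,0],[-46,100,190.]])).round(4))
g=lambda u,v,z:atz(T,(u-410)/4+325-.4,v/4+165-.4,z)
c=(g(447,138,.06)+g(660,138,.06)+g(553,34,.06)+g(553,240,.06))/4
print([g(*a,.06).round(4) for a in((447,138),(660,138),(553,34),(553,240))])
e=g(628,430,.055); d=c-e; print('pan',c,'end',e,'len',np.hypot(*d[:2]),'yaw',np.degrees(np.arctan2(d[1],d[0])))
print('pan in scene px(800)',proj(S,[c])/.64)
for n,u,v,z in(('mug',197,325,.09),('jar',206,201,.11),('kettle',652,192,.2)): print(n,atz(T,u*.64,v*.64,z))
```

```text
[ 0.6761 -0.0129 -0.0415] [0.7 1.1 0.6 1.  0.2 0.3 1.3 0.2 0.  1.4 0.4 1.  0.5 0.6 1.1 0.3 0.9 1.5
 0.8 0.8 1.3 1.6 0.7 1.7 0.7 1.  1.3 1.5 0.6 2.1 0.7 0.2 0.6 0.4]
[ 0.6742 -0.0136 -0.0447] [0.3 0.5 1.  0.4 0.5 1.  1.  0.4 0.4 0.6 0.7 0.3 0.2 0.  0.9 0.4 0.  0.
 0.  0.  0.  0.  0.  0.  0.  0.  0.  0.  0.  0.  0.  0.  0.  0. ]
[ 0.679  -0.0122 -0.0596] [0.  0.  0.  0.  0.  0.  0.  0.  0.  0.  0.  0.  0.  0.  0.  0.  1.2 0.2
 1.1 0.1 0.7 1.1 1.4 0.3 0.2 0.1 0.6 0.5 0.4 0.9 0.7 0.5 0.7 1.3]
lip,catch,tabtop [[ 0.5911 -0.0094  0.105 ]
 [ 0.5562 -0.0079  0.    ]
 [ 0.6343  0.0889  0.19  ]]
[array([ 0.5347, -0.2144,  0.06  ]), array([ 0.5315, -0.3472,  0.06  ]), array([ 0.5989, -0.2841,  0.06  ]), array([ 0.4696, -0.2771,  0.06  ])]
pan [ 0.53366491 -0.28071543  0.06      ] end [ 0.3525857  -0.31786099  0.055     ] len 0.18484986880782184 yaw 11.592510343204422
pan in scene px(800) [[259.65578096 353.67815081]]
mug [0.52148775 0.2947828  0.09      ]
jar [0.71368013 0.27833466 0.11      ]
kettle [ 0.68480626 -0.38581288  0.2       ]
```

>>> carry_out(
  targets=[0,22,29,-8,-0.2,0,22,29,-8,-0.2,0,22,29,-8,-0.2,0,22,29,-8,-0.2,0,22,29,-8,-0.2,0,22,29,-8,-0.2,0,22,29,-8,-0.2,0,22,29,-8,-0.2,0,22,29,-8,-0.2,0,22,29,-8,-0.2,0,22,29,-8,-0.2,0,22,29,-8,-0.2,0,0,0,0,0,0,0,0,0,0],
  newtons=60,
)

```text
t: 1.5
eef_pos: [0.4284, -0.3058, 0.1349]
tool_rot: [-0.0, 0.995, 0.103, -0.0]
contact_force: [-0.4, -0.5, 0.6]
gripper_width: 0.999
grasp_force: 0.0
```

Run:
```python
from h import *
o=bot.get_obs(); print(o['t'],o['eef_pos'],o['tool_rot'])
c=snap('wrist','w1'); print({k:v for k,v in c.items() if k!='frame'})
snap('top','top1')
t=cv2.imread('pics/top1.png')[150:300,260:400]
w=cv2.imread('pics/w1.png')
o=np.zeros((450,800,3),np.uint8); o[:450,:420]=cv2.resize(t,None,fx=3,fy=3); o[:285,420:]=cv2.resize(w,(380,285),interpolation=cv2.INTER_AREA)
cv2.imwrite('pics/c3.png',o)
```

```text
1.5 [ 0.4284149  -0.30583488  0.13488396] [-3.24820947e-04  9.94687521e-01  1.02939083e-01 -4.19392057e-04]
{'fov_y': 65.70646984690485, 'cx': 260.30748726525314, 'cy': 190.98222600808, 'tool_from_camera': array([[-7.24723419e-04,  9.55073805e-01,  2.96367173e-01,
         7.55354018e-02],
       [ 9.99999696e-01,  6.06744736e-04,  4.90058307e-04,
         6.49849960e-04],
       [ 2.88222630e-04,  2.96367438e-01, -9.55073955e-01,
        -1.41543934e-01],
       [ 0.00000000e+00,  0.00000000e+00,  0.00000000e+00,
         1.00000000e+00]])}
```

View pics/c3.png

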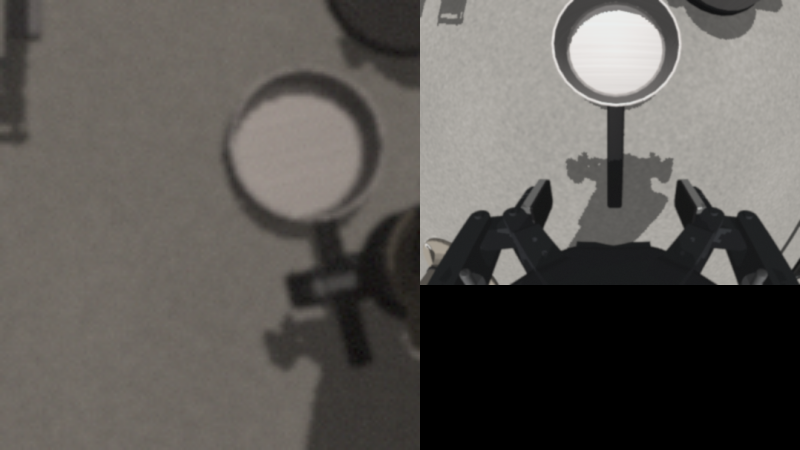

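The wrist view shows the handle centred between the fingers and parallel to them (handle column 615, finger midpoint about 614). I'll descend and grip.

>>> carry_out(
  targets=[0,0,0,-25,0,0,0,0,-25,0,0,0,0,-25,0,0,0,0,-20,0,0,0,0,-11,0,0,0,0,0,0,255,0,0,0,0,255,0,0,0,0,255,0,0,0,0,255,0,0,0,0,255,0,0,0,0,255,0,0,0,0,255,0,0,0,0,255,0,0,0,0],
  newtons=60,
)

```text
t: 3.0
eef_pos: [0.4284, -0.307, 0.0296]
tool_rot: [0.0, 0.995, 0.102, 0.0]
contact_force: [-1.0, -0.7, 5.1]
gripper_width: 0.199
grasp_force: 61.3
```

>>> carry_out(
  targets=[255,1,10,1,1,255,2,18,0,1,255,2,18,0,1,255,2,18,0,1,255,2,18,0,1,255,2,18,0,1,255,2,18,0,1,255,2,18,0,1,255,2,18,0,1,255,2,18,0,1,255,2,18,0,1,255,2,18,0,1,255,2,18,0,1,255,3,18,0,1,255,1,9,0,0,255,0,0,-1,0,255,0,0,0,0],
)

```text
t: 4.7
eef_pos: [0.4573, -0.052, 0.0295]
tool_rot: [-0.0, 0.975, 0.224, 0.0]
contact_force: [-1.1, 4.1, 4.0]
gripper_width: 0.201
grasp_force: 61.2
```

Run:
```python
from h import *
o=bot.get_obs(); print(o['t'],o['eef_pos'],o['contact_force'])
snap('top','top2'); snap('scene','sc2')
o=np.zeros((600,800,3),np.uint8); t=cv2.imread('pics/top2.png')[100:250,180:310]
o[:450,:390]=cv2.resize(t,None,fx=3,fy=3,interpolation=cv2.INTER_CUBIC)
t=cv2.imread('pics/sc2.png')[165:300,225:355]
o[:405,400:790]=cv2.resize(t,None,fx=3,fy=3,interpolation=cv2.INTER_CUBIC)
cv2.imwrite('pics/c4.png',cv2.convertScaleAbs(o,alpha=1.4))
```

```text
4.7 [ 0.45727366 -0.05196954  0.02945202] [-1.14371029  4.12695616  4.02889179]
```

View pics/c4.png

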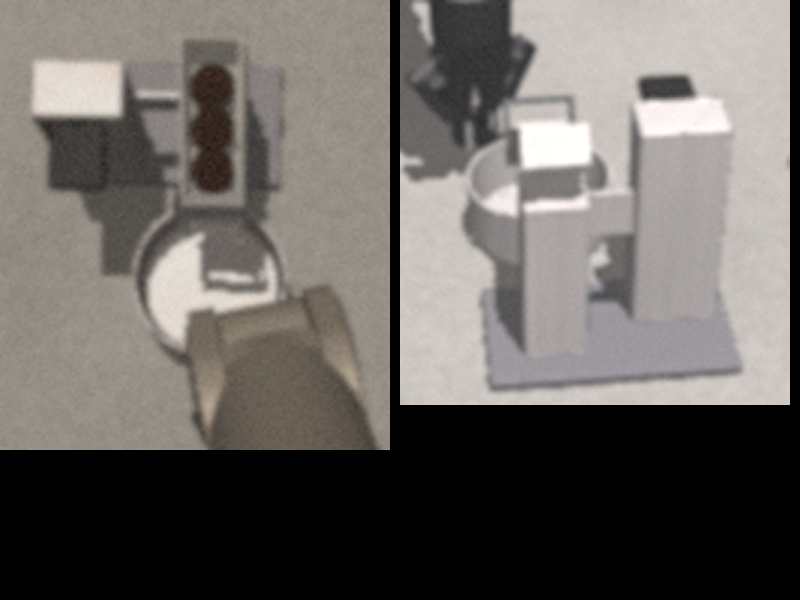

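The pan rim is centred at about (210,285) in the left crop, in line with the chute and under the lip. I'll release it and go up.

>>> carry_out(
  targets=[150,0,0,0,0,100,0,0,0,0,0,0,0,0,0,0,0,0,0,0,0,0,0,0,0,0,0,0,0,0,0,0,0,15,0,0,0,0,35,0,0,0,0,40,0,0,0,0,40,0,0,0,0,40,0,0,0,0,40,0,0,0,0,30,0,255,0,0,0,0],
  newtons=60,
)

```text
t: 6.2
eef_pos: [0.4597, -0.0538, 0.2737]
tool_rot: [0.001, 0.975, 0.222, 0.004]
contact_force: [0.2, 0.6, 0.0]
gripper_width: 0.858
grasp_force: 0.0
```

>>> carry_out(
  targets=[255,11,9,0,-2,255,11,9,0,-2,255,11,9,0,-2,255,11,9,0,-2,255,11,9,0,-2,255,11,9,0,-2,255,11,9,0,-2,255,11,9,0,-2,255,11,9,0,-2,255,11,9,0,-2,255,11,9,0,-2,255,11,9,0,-2,255,11,10,0,-2,255,13,12,0,-2,255,13,11,0,0,255,0,0,0,0,255,0,0,0,0],
)

```text
t: 7.9
eef_pos: [0.6256, 0.0871, 0.268]
tool_rot: [0.0, 1.0, -0.02, -0.001]
contact_force: [0.1, -0.7, -0.1]
gripper_width: 0.004
grasp_force: 0.0
```

Run:
```python
from h import *
o=bot.get_obs(); print(o['t'],o['eef_pos'],o['tool_rot'],o['contact_force'])
snap('top','top3'); snap('scene','sc3'); snap('wrist','w3')
o=np.zeros((600,800,3),np.uint8); t=cv2.imread('pics/top3.png')[100:260,180:310]
o[:480,:390]=cv2.resize(t,None,fx=3,fy=3,interpolation=cv2.INTER_CUBIC)
t=cv2.imread('pics/sc3.png')[165:275,225:355]
o[:330,400:790]=cv2.resize(t,None,fx=3,fy=3,interpolation=cv2.INTER_CUBIC)
o[335:600,420:773]=cv2.resize(cv2.imread('pics/w3.png'),(353,265),interpolation=cv2.INTER_AREA)
cv2.imwrite('pics/c5.png',cv2.convertScaleAbs(o,alpha=1.4))
```

```text
7.9 [0.6255509  0.08710704 0.26800636] [ 3.12635639e-04  9.99799905e-01 -1.99732093e-02 -1.06003463e-03] [ 0.07795473 -0.72107949 -0.09632614]
```

View pics/c5.png

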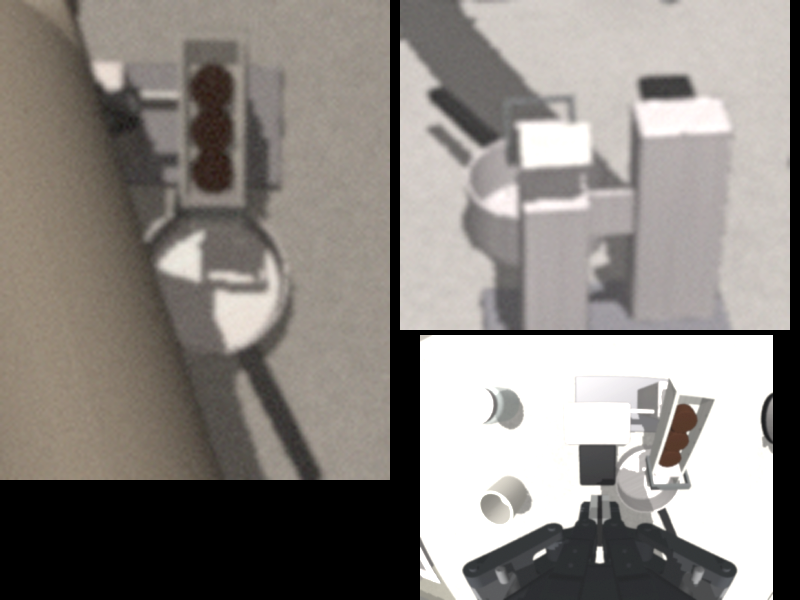

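The pan stands clear of the gripper under the chute. In the wrist view, the tab spans about x 580–615, y 445–484, ahead of the fingertips (600,545). I'll check the tab position from this view.

Run:
```python
from h import *
from scipy.spatial.transform import Rotation as R
c=load('w3'); o=bot.get_obs(); f=F(c); q=o['tool_rot']; Rt=R.from_quat(np.r_[q[1:],q[0]]).as_matrix(); M=c['tool_from_camera']
def w(u,v,z):
    u=(u-420)*512/353;v=(v-335)*512/353
    dx,dy=u-c['cx'],v-c['cy']; r=np.hypot(dx,dy); th=r/f
    d=Rt@M[:3,:3]@np.array([np.sin(th)*dx/r,-np.sin(th)*dy/r,-np.cos(th)]); p=o['eef_pos']+Rt@M[:3,3]
    return p+d*(z-p[2])/d[2]
for a in((580,484,.19),(615,483,.19),(580,445,.19),(570,443,.2),(630,443,.2)): print(w(*a).round(4))
print(proj(load('sc3'),o['eef_pos']), o['gripper_width'])
```

```text
[0.6127 0.1089 0.19  ]
[0.6123 0.0682 0.19  ]
[0.6586 0.1057 0.19  ]
[0.6633 0.1151 0.2   ]
[0.6606 0.0521 0.2   ]
[313.79005416 163.08165963] -0.0019525052431863476
```

>>> carry_out(
  targets=[255,0,0,-20,0,255,0,0,-20,0,255,0,0,-20,0,255,0,0,-10,0,255,0,0,0,0,255,0,0,-2,0,255,0,0,-2,0,255,0,0,-2,0,255,0,0,-2,0,255,0,0,0,0,255,0,0,0,0],
)

```text
t: 9.15
eef_pos: [0.6263, 0.0873, 0.1914]
tool_rot: [0.0, 1.0, -0.02, 0.0]
contact_force: [-0.9, -0.3, 0.7]
gripper_width: -0.001
grasp_force: 0.0
```

>>> carry_out(
  targets=[255,0,0,-2,0,255,0,0,-2,0,255,0,0,0,0,255,0,0,0,0],
)

```text
t: 9.55
eef_pos: [0.6265, 0.0874, 0.1878]
tool_rot: [-0.0, 1.0, -0.02, 0.0]
contact_force: [-0.6, 0.1, 4.5]
gripper_width: -0.0
grasp_force: 2.3
```

>>> carry_out(
  targets=[255,0,0,-2,0,255,0,0,-2,0,255,0,0,-2,0,255,0,0,-2,0,255,0,0,-2,0,255,0,0,-2,0,255,0,0,-2,0,255,0,0,-2,0,255,0,0,-2,0,255,0,0,-2,0,255,0,0,-2,0,255,0,0,-2,0,255,0,0,0,0,255,0,0,0,0],
)

```text
t: 10.95
eef_pos: [0.6265, 0.0874, 0.1636]
tool_rot: [-0.0, 1.0, -0.02, 0.0]
contact_force: [1.2, 0.4, 6.2]
gripper_width: 0.003
grasp_force: 2.9
```

>>> carry_out(
  targets=[255,0,0,-2,0,255,0,0,-2,0,255,0,0,-2,0,255,0,0,-2,0,255,0,0,-2,0,255,0,0,0,0,255,0,0,0,0,255,0,0,0,0,255,0,0,0,0,255,0,0,0,0,255,0,0,0,0,255,0,0,0,0,255,0,0,0,0,255,0,0,0,0],
)

```text
t: 12.35
eef_pos: [0.6265, 0.0873, 0.1535]
tool_rot: [-0.0, 1.0, -0.02, 0.0]
contact_force: [1.6, 0.3, 5.3]
gripper_width: -0.003
grasp_force: 2.6
```

Run:
```python
from h import *
snap('top','top4'); snap('scene','sc4'); snap('wrist','w4')
o=bot.get_obs(); print(o['t'],o['eef_pos'],o['contact_force'])
o=np.zeros((600,800,3),np.uint8); t=cv2.imread('pics/top4.png')[100:260,180:310]
o[:480,:390]=cv2.resize(t,None,fx=3,fy=3,interpolation=cv2.INTER_CUBIC)
t=cv2.imread('pics/sc4.png')[165:275,225:355]
o[:330,400:790]=cv2.resize(t,None,fx=3,fy=3,interpolation=cv2.INTER_CUBIC)
o[335:600,420:773]=cv2.resize(cv2.imread('pics/w4.png'),(353,265),interpolation=cv2.INTER_AREA)
cv2.imwrite('pics/c6.png',cv2.convertScaleAbs(o,alpha=1.3))
```

```text
12.5 [0.62650944 0.08736543 0.15348375] [2.5424085  1.1819049  4.56817471]
```

View pics/c6.png

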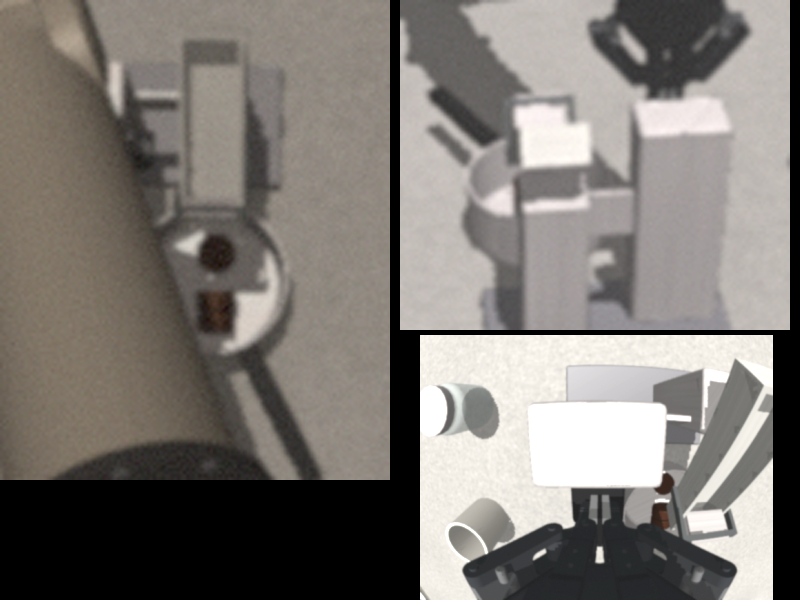

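The chute is empty, with one disc in the pan at (216,252) and a two-part blob at (215,312). I'll take one closer look to count the chunks.

Run:
```python
from h import *
snap('wrist','w5');snap('top','top5')
o=np.zeros((480,800,3),np.uint8)
o[:480,:400]=cv2.resize(cv2.imread('pics/top5.png')[160:232,230:290],(400,480),interpolation=cv2.INTER_CUBIC)
o[:480,405:800]=cv2.resize(cv2.imread('pics/w5.png')[180:300,280:378],(395,480),interpolation=cv2.INTER_CUBIC)
cv2.imwrite('pics/c7.png',cv2.convertScaleAbs(o,alpha=1.3))
o=bot.get_obs(); print(o['t'],o['eef_pos'],o['contact_force'])
```

```text
12.6 [0.62655429 0.08733549 0.15353644] [2.60434302 0.60773977 5.51917863]
```

View pics/c7.png

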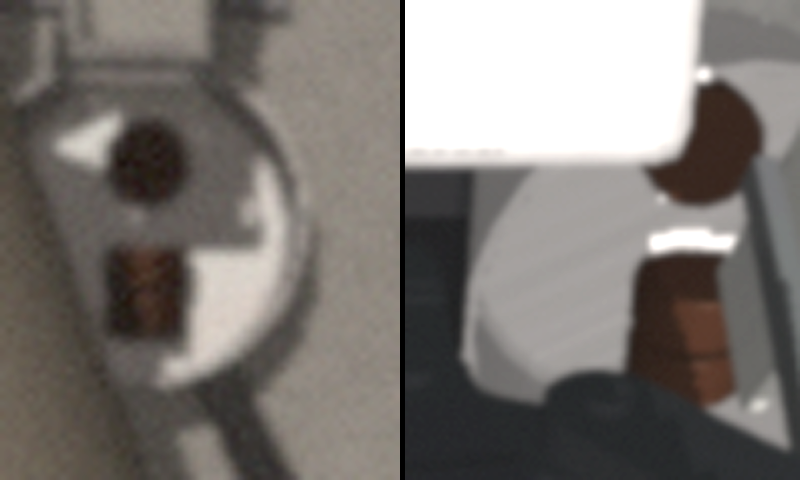

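The view shows one flat disc and two on edge, seam visible, all well inside the rim. The lever reads about 36 mm with a push of about 5 N.

```bash
python3 -c "
from h import *
print(bot.hand_in())"
```

```text
the job is handed in; nothing more can be done
None
```

I handed the job in with the pan standing under the spout, all three chunks seen in it, and the lever held at about 36 mm, the third click, with roughly 5 N; no verdict was returned.

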